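Find the slip angle on the tilting board

TASK

Take the tilting board by its bar and raise it slowly and gently until the round tin slips and slides down to the foot stop, but stop in time: the eraser beside it must stay up where it lies. The board carries the scale pointer up with it; then lower the board until it just seats on its rubber rest, without pressing hard on it, so that the pointer alone stays up and shows the slip angle, and let go of the bar. Do not touch the tin, the eraser or the pointer, and leave the other things on the desk alone.

Things in the scene. Friction and masses are not known exactly. Their poses are not given: they have to be found in the camera images.
- tilt_stand: fixed wooden base plate, 270 x 260 x 14 mm, carrying board, scale and pointer. Origin on the desk below mid-board; its +x runs from the hinge to the handle end (roughly away from the robot), z up. The hinge line is along its y at x = -140 mm, 40 mm above the desk. On its +y side, beside the board, stands a wooden arc scale up to 165 mm high with a line every 5 degrees; keep off it
- board_tilt (a joint): tilt of the pale wooden board in rad: 0 = level, as at the start; grows as the handle end is raised, at most 0.75. The hinge is stiff: the board stays where it is left, also at the start, when it hovers 3 to 9 mm above its rest. It seats on the rest a little below level, at -0.014 to -0.041. Lifting at the bar takes about 6 to 8 N, pushing it down about 2 to 4 N
- board_mid (a point): point inside the board, at half its thickness, 140 mm from the hinge line, turning with it: x along the board from hinge to bar, z out of the deck. The board is 240 mm long, 190 wide, 12 thick; its deck's upper face is at z = 6 mm here, with two lanes side by side (each about 87 mm wide, between ribs 6 mm high) and a foot stop 8 mm thick and 13 mm high at the hinge end
- board_under (a point): point on the underside of the board, 220 mm from the hinge line, where it meets the rest; z out of the deck
- rest_bar: fixed round rubber bar, 12 mm thick, 152 mm long, parallel to the hinge line and 220 mm from it, under the board; origin in the middle of its top line, 25 to 31 mm above the desk (differs from run to run). It is hard: a millimetre too far already presses with tens of newtons, so feel for the contact
- board_handle (a point): middle of the handle bar: level aluminium bar, 12 mm in diameter, 112 mm clear between its arms, parallel to the hinge line, 295 mm from it, 55 mm beyond the board's end: straddle it from above, open 70 mm at most, closing along the board, pinch with 15 to 25 N; it turns between the fingers while the hand keeps pointing down. At tilt 0 its centre is 40 mm above the desk, at the rest 28 mm or more
- pointer_angle (a joint): angle of the pointer in rad, about the same hinge line, at the board's +y side: 0 = level. A peg on the board lifts it along as the board rises; light friction of its own keeps it up when the board goes down, so it keeps the largest tilt the board has had
- scale_pointer: the pointer itself: flat dark steel strip 170 mm long from the hinge line, 5 mm wide, 6 mm high, between board and scale; origin 140 mm along it from the hinge line
- round_tin: round brown tin with a lid, 70 mm in diameter, 27 mm high, 0.08 to 0.17 kg, origin at the centre of its underside; rests in one of the two lanes, centre about 175 mm from the hinge line. It slips at a tilt that differs from run to run, about 0.2 to 0.4 rad, then gains speed slowly and comes to rest at the foot stop, centre about 43 mm from the hinge line
- eraser: white eraser in a blue card sleeve, 21 x 45 x 13 mm, origin at the centre of its underside, lying across the other lane about 175 mm from the hinge line. It grips a little better than the tin: the tangent of its slip angle is about 1.35 times the tin's
- thread_reel: bystander: wooden thread reel, 28 x 28 x 40 mm, standing on the desk
- car_blue: bystander: blue toy car, 32 x 62 x 29 mm
- wood_cone: bystander: wooden cone, 66 mm in diameter, 154 mm high, standing right of the stand

How it is judged:
By the outcome, as a careful person would: the job done as asked, in the order asked, and still so for the second after the job is handed in, with the robot touching nothing.
It also fails if it takes over 69 s, if anything falls off the work surface, if the arm or the gripper's body presses on something with over 40 N, if the wrist force passes 120 N, or if a joint passes its speed limit or range.

ROBOT

A 7-joint arm with a two-finger parallel gripper is mounted at the origin on the work surface; the furniture and walls round the work are solid. World frame = base frame: x ahead of the robot, y to its left, z up, the work surface at z = 0. Lengths are in m, angles in rad, forces in N, time in s.
With the tool pointing down it reaches from about 0.425 to 0.925 m from the base axis. Payload 6.8 kg.
Tool frame: the origin (TCP) lies on the centre line of the jaws, within the pads' length; the fingertips stand 14 mm ahead of it and the grasp point (between the pads) lies 5 mm behind it (bot.finger_overhang is the distance from the TCP to the fingertips, in m); z points along the fingers, y is the line along which they close (so a half turn about z gives the same grasp; the last joint's range is limited). The gripper opens to 85 mm and grips with 20 to 120 N. Pads are 22 mm wide; open, the fingers measure 114 mm over their backs; the gripper's body (76 mm by 85 mm) begins 54 mm behind the grasp point. The pads swing forward as they close: fully open they stand 13 mm farther back than shut.
Start: joints at [1.018, 0.477, 0.022, 1.555, -0.011, 1.109, -0.083], TCP at [0.29, -0.609, 0.245] pointing down, gripper open.
Joint ranges: [-2.96, 2.96], [-0.34, 2.1], [-1.41, 1.46], [0.24, 2.44], [-1.37, 4.51], [0.17, 1.92], [-2.96, 2.96]. Speed limits (rad/s): [2.39, 2.39, 3.14, 3.14, 3.14, 3.14, 3.14].

INTERFACE

Orientations are given as a unit quaternion [w, x, y, z].
In Python, from station import bot gives the robot as it stands.
- The arm moves only by the shell command python3 -m inch 'ROWS' [OPENING] [FORCE]. ROWS is JSON, a list of rows, each a list of 4 numbers: the shift along the tool's x, y, z in m, then the turn about the tool's z in degrees. A call has 1 to 12 rows; each row shifts and turns the commanded pose from where the row before left it, along the tool's axes as they then stand; what a row does not reach is not made up. A row lasts 1/10 s, in which the tool goes at most 50 mm and 8.59 degrees, less where a joint would pass 70% of its speed; a pose out of reach is approached as far as the arm can. A call is refused whole if a number of a shift passes 0.05 or a number of a turn 8.59, either way. A call with a gripper value outside its range is refused whole. OPENING is the finger opening in m, from 0 to 0.0854, set as the call begins (- or left out, the last holds). The fingers move at their own pace and stop on an object; FORCE is the grip in N (left out, the last holds). Time passes only in rows, so rows that do not move let the fingers close. It gives the time, the measured TCP pose, the force, the opening and the grip force at its end, in the units of the state.
- bot.get_obs(): the state, without advancing time (a new reading comes with each control period).
- bot.read_camera(name): name is "scene" or "side" or "wrist"; returns a dict with "color" (384x512x3 uint8, red, green, blue), "mtx" (3x3 intrinsics, pixels), "world_from_camera" (4x4, takes a point from camera to world coordinates); the wrist camera has in their place "hand_eye" (4x4, takes a point from camera to tool coordinates, whose origin is the TCP and whose axes are the flange's). Camera axes: x right, y up, looking along -z (the intrinsics and any distortion apply to the point x, -y, -z); pixel columns grow to the right and rows downward; lengths in m; the calibration is good to about 2 mm. The wrist camera is an equidistant fisheye: a pixel r from the principal point sees the ray r / f radians off the axis. A picture is of the moment at which its call begins: read the wrist's pose just before it. There is no depth.
- bot.hand_in(): hands the job in; it is judged then, once.
The state is a dict: "t": time; "q": joint angles; "joint_vel": joint speeds; "joint_torque": joint torques, N m; "eef_pos": TCP position; "tool_rot": TCP orientation; "contact_force": force on the tool from outside, world axes, zero at the start; "torque": the same for the moment, N m; "gripper_width": opening from 0.0 (shut) to 1.0 (fully open); "grasp_force": force on a finger pad.
Only numpy, scipy, OpenCV 4.12 (cv2) and the standard library are available. Lean on these libraries where they do the work, as an engineer would, in place of code of your own. Each camera call takes 0.05 s, during which the arm holds its last target. There are 200 camera calls.

## Working session

There is one attempt and no reset: what is moved stays moved. The work goes in short steps, Python scripts to look and compute and a shell command to move; the robot and the scene stay as the last step left them, time stands still between calls to the robot, and variables do not carry over. Pictures are saved under pics/ and viewed, at most 10 in all, crops included, and the job is handed in when it is done.

```bash
mkdir -p pics; ls; python3 - <<'E'
from station import bot
import cv2,numpy as np
o=bot.get_obs();print({k:np.round(v,3) for k,v in o.items()})
ims=[]
for n in("scene","side"):
    r=bot.read_camera(n);cv2.imwrite(f"pics/{n}0.png",r["color"][:,:,::-1]);print(n,r["mtx"].round(1).tolist(),r["world_from_camera"].round(4).tolist())
E
```

```text
pics
{'t': np.float64(0.0), 'q': array([ 1.018,  0.478,  0.022,  1.556, -0.011,  1.109, -0.083]), 'joint_vel': array([ 0.   , -0.001,  0.001, -0.001, -0.001,  0.001, -0.   ]), 'joint_torque': array([ 0.0000e+00, -5.9645e+01,  1.6080e+00, -2.8120e+01,  1.2000e-02,
        9.0000e-03,  0.0000e+00]), 'eef_pos': array([ 0.29 , -0.609,  0.244]), 'tool_rot': array([-0.001,  0.975,  0.221, -0.   ]), 'contact_force': array([ 0.097, -0.737,  0.372]), 'torque': array([-0.037, -0.005,  0.007]), 'grasp_force': np.float64(0.0), 'gripper_width': np.float64(0.997)}
scene [[363.1, 0.0, 256.5], [0.0, 363.1, 192.2], [0.0, 0.0, 1.0]] [[-0.4503, 0.6433, -0.6191, -0.2212], [-0.8928, -0.316, 0.321, 0.1543], [0.0108, 0.6973, 0.7167, 0.8456], [0.0, 0.0, 0.0, 1.0]]
side [[366.4, 0.0, 252.3], [0.0, 366.4, 188.0], [0.0, 0.0, 1.0]] [[-0.948, 0.0953, -0.3038, 0.1381], [-0.3177, -0.3438, 0.8836, 0.6811], [-0.0203, 0.9342, 0.3562, 0.4153], [0.0, 0.0, 0.0, 1.0]]
```

View pics/scene0.png

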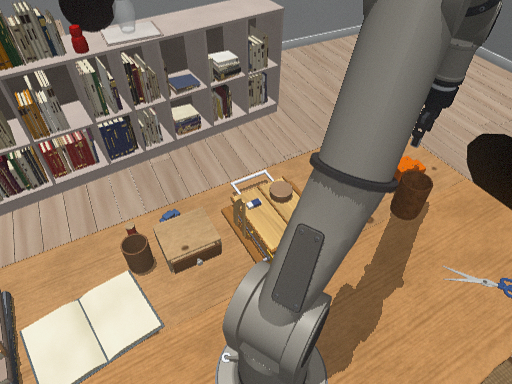

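View pics/side0.png

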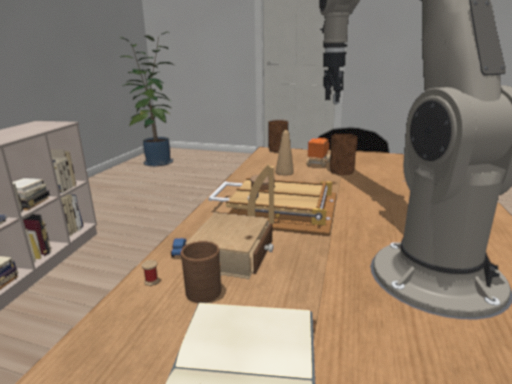

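The scene view shows the stand, with the bar's ends near (233,187) and (270,173), the eraser at (253,203) and the tin at (281,189). In the side view the bar is near (213,197) to (240,183), with the arc scale at (262,200).

```bash
cat > h.py <<'E'
from station import bot
import cv2,numpy as np
def ray(n,u,v,z,r=None):
    r=r or bot.read_camera(n);K=r["mtx"];T=r["world_from_camera"]
    d=T[:3,:3]@np.array([(u-K[0,2])/K[0,0],-(v-K[1,2])/K[1,1],-1]);p=T[:3,3]
    return (p+d*(z-p[2])/d[2]).round(4)
E
python3 - <<'E'
from h import *
r=bot.read_camera("scene");cv2.imwrite("pics/c1.png",cv2.resize(r["color"][155:275,215:315,::-1],None,fx=5,fy=5,interpolation=cv2.INTER_CUBIC))
for u,v in((233,187),(270,173)):print(ray("",u,v,.04,r))
E
```

```text
[ 0.5277 -0.1505  0.04  ]
[ 0.5336 -0.2854  0.04  ]
```

View pics/c1.png

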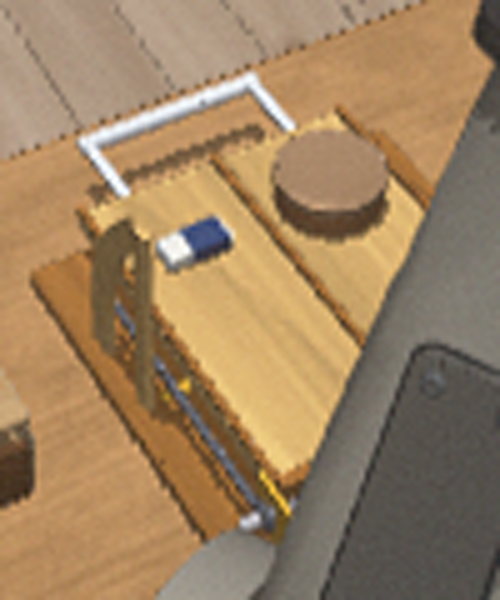

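The crop shows the bar's corners at about (231.8,183.4) and (265.5,171.2) in full-image pixels. The pointer's pivot on the hinge line is near (268,258).

```bash
python3 - <<'E'
from h import *
from scipy.spatial.transform import Rotation as R
r=bot.read_camera("scene")
a,b,c=[ray("",u,v,.04,r) for u,v in((231.8,183.6),(265.5,171.4),(268,258))]
d=a-b;print(a,b,c,(a+b)/2,np.linalg.norm(d),"yaw stand deg from bar",np.degrees(np.arctan2(-d[0],d[1])))
e=(a-c);print("from hinge",np.linalg.norm(e),np.degrees(np.arctan2(e[1],e[0])))
q=bot.get_obs()["tool_rot"];print(R.from_quat(q,scalar_first=True).as_matrix().round(3))
E
```

```text
[ 0.5433 -0.1533  0.04  ] [ 0.5469 -0.2758  0.04  ] [ 0.2457 -0.1247  0.04  ] [ 0.5451  -0.21455  0.04   ] 0.12255288654291256 yaw stand deg from bar 1.6833098569381482
from hinge 0.2989711022824781 -5.48938973598477
[[ 0.903  0.43  -0.001]
 [ 0.43  -0.903  0.001]
 [-0.    -0.001 -1.   ]]
```

```bash
python3 -m inch '[[0,0,0,-8.25],[0,0,0,-8.25],[0,0,0,-8.25],[0,0,0,-8.25],[0,0,0,-8.25],[0,0,0,-8.25],[0,0,0,-8.25],[0,0,0,-8.25]]' 0.06 && python3 -m inch '[[0.032,0.022,0,0],[0.032,0.022,0,0],[0.032,0.022,0,0],[0.032,0.022,0,0],[0.032,0.022,0,0],[0.032,0.022,0,0],[0.032,0.022,0,0],[0.032,0.022,0,0],[0.032,0.022,0,0],[0.032,0.022,0,0],[0.032,0.022,0,0],[0.032,0.022,0,0]]' ; python3 -m inch '[[0,0,0,0],[0,0,0,0]]'
python3 - <<'E'
from h import *
r=bot.read_camera("wrist");cv2.imwrite("pics/w1.png",r["color"][:,:,::-1]);print(r["mtx"].round(1).tolist(),r["hand_eye"].round(4).tolist())
E
```

```text
t: 1.0
eef_pos: [0.2903, -0.6092, 0.245]
tool_rot: [-0.0, 0.696, 0.718, 0.0]
contact_force: [0.4, 0.2, -0.3]
gripper_width: 0.704
grasp_force: 0.0
t: 2.2
eef_pos: [0.5449, -0.2173, 0.2453]
tool_rot: [0.0, 0.698, 0.716, -0.0]
contact_force: [1.3, -0.1, -0.1]
gripper_width: 0.699
grasp_force: 0.0
t: 2.4
eef_pos: [0.5448, -0.2176, 0.2451]
tool_rot: [-0.0, 0.697, 0.717, -0.0]
contact_force: [-0.3, 0.7, 0.1]
gripper_width: 0.701
grasp_force: 0.0
[[297.3, 0.0, 253.3], [0.0, 297.3, 189.1], [0.0, 0.0, 1.0]] [[-0.0006, 0.948, 0.3184, 0.0816], [1.0, 0.0006, 0.0003, 0.0006], [0.0001, 0.3184, -0.948, -0.1292], [0.0, 0.0, 0.0, 1.0]]
```

View pics/w1.png

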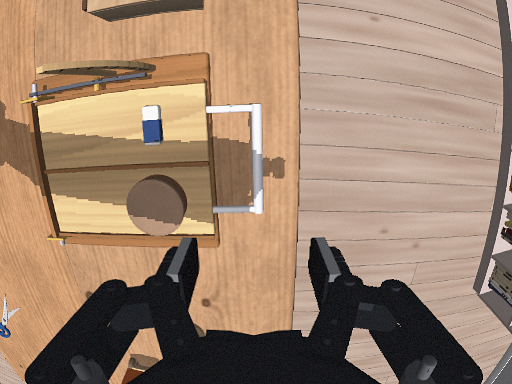

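The wrist view shows the bar between about (257,108) and (259,210), the tin at (157,205) in the -y lane and the eraser at (152,125).

```bash
cat >> h.py <<'E'
from scipy.spatial.transform import Rotation as R
def wray(u,v,z,r,o):
    K=r["mtx"];H=r["hand_eye"];x,y=u-K[0,2],v-K[1,2];rr=np.hypot(x,y);t=rr/K[0,0]
    dc=np.array([np.sin(t)*x/rr,-np.sin(t)*y/rr,-np.cos(t)])
    Q=R.from_quat(o["tool_rot"],scalar_first=True).as_matrix()
    d=Q@H[:3,:3]@dc;p=np.array(o["eef_pos"])+Q@H[:3,3]
    return p+d*(z-p[2])/d[2]
E
python3 - <<'E'
from h import *
o=bot.get_obs();r=bot.read_camera("wrist")
a,b=wray(256.5,106,.04,r,o),wray(258.5,212,.04,r,o)
d=a-b;m=(a+b)/2;print(a,b,np.linalg.norm(d),m,"yaw",np.degrees(np.arctan2(-d[0],d[1])))
Q=R.from_quat(o["tool_rot"],scalar_first=True).as_matrix();print("tool yaw",np.degrees(np.arctan2(Q[1,1],Q[0,1])),"shift",Q.T@(m-o["eef_pos"]))
for u,v in((37,97),(57,237),(157,205)):print(wray(u,v,.06,r,o))
E
```

```text
[ 0.54631523 -0.15236137  0.04      ] [ 0.55231551 -0.27911288  0.04      ] 0.1268934530024574 [ 0.54931537 -0.21573712  0.04      ] yaw 2.710294142554686
tool yaw 1.4859595972830673 shift [0.00326885 0.00548572 0.20505959]
[ 0.26983621 -0.12778835  0.06      ]
[ 0.26861803 -0.32184811  0.06      ]
[ 0.43204743 -0.26575865  0.06      ]
```

```bash
python3 -m inch '[[0.003,0.004,0.02,-1],[0,0,0.025,0],[0,0,0.025,0],[0,0,0.025,0],[0,0,0.025,0],[0,0,0.025,0],[0,0,0.02,0],[0,0,0.015,0],[0,0,0.012,0],[0,0,0.01,0],[0,0,0,0],[0,0,0,0]]' && python3 - <<'E'
from h import *
r=bot.read_camera("wrist");cv2.imwrite("pics/w2.png",r["color"][:,:,::-1])
E
```

```text
t: 3.7
eef_pos: [0.5487, -0.2157, 0.0437]
tool_rot: [0.0, 0.692, 0.722, 0.0]
contact_force: [0.4, 0.4, 0.6]
gripper_width: 0.699
grasp_force: 0.0
```

View pics/w2.png

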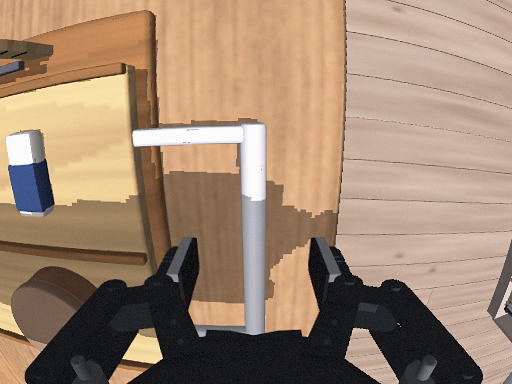

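The bar, at column about 254, lies centred between the fingers at 180 and 325, so I close.

```bash
python3 -m inch '[[0,0,0,0],[0,0,0,0],[0,0,0,0],[0,0,0,0],[0,0,0,0],[0,0,0,0],[0,0,0,0],[0,0,0,0]]' 0.004 20
```

```text
t: 4.55
eef_pos: [0.549, -0.2155, 0.0436]
tool_rot: [0.001, 0.692, 0.722, 0.0]
contact_force: [2.7, -0.1, 2.4]
gripper_width: 0.126
grasp_force: 21.9
```

```bash
python3 -m inch '[[0,0,-0.001,0],[0,0,-0.002,0],[0,-0.0001,-0.003,0],[0,-0.0001,-0.003,0],[0,-0.0001,-0.003,0],[0,-0.0002,-0.003,0],[0,-0.0002,-0.003,0],[0,-0.0002,-0.003,0],[0,-0.0003,-0.003,0],[0,-0.0003,-0.003,0],[0,-0.0003,-0.003,0],[0,-0.0004,-0.003,0]]' && python3 -m inch '[[0,-0.0004,-0.003,0],[0,-0.0004,-0.003,0],[0,-0.0004,-0.003,0],[0,-0.0005,-0.003,0],[0,-0.0005,-0.002,0],[0,-0.0003,-0.001,0],[0,0,0,0],[0,0,0,0]]'
cat >> h.py <<'E'
Z0=.0436
def snap(name):
    o=bot.get_obs();print("t",o["t"],"theta",np.arcsin((o["eef_pos"][2]-Z0)/.295).round(4),"F",np.round(o["contact_force"],1),o["grasp_force"])
    w=bot.read_camera("wrist")["color"];s=bot.read_camera("scene")["color"]
    cv2.imwrite(f"pics/{name}.png",np.hstack([w[:,:,::-1],cv2.resize(s[140:260,220:320,::-1],(288,346))[:,:,:].copy() if 0 else cv2.copyMakeBorder(cv2.resize(s[140:260,215:305,::-1],(288,384)),0,0,0,0,0)]))
E
python3 -c "
from h import *
snap('l1')"
```

```text
t: 5.75
eef_pos: [0.5472, -0.2157, 0.0761]
tool_rot: [0.001, 0.692, 0.722, 0.001]
contact_force: [6.3, -0.7, -6.0]
gripper_width: 0.129
grasp_force: 21.0
t: 6.55
eef_pos: [0.5452, -0.2157, 0.0914]
tool_rot: [0.001, 0.692, 0.722, 0.001]
contact_force: [7.2, -0.6, -3.5]
gripper_width: 0.127
grasp_force: 21.1
t 6.55 theta 0.1628 F [ 7.2 -0.6 -3.5] 21.084870100021362
```

View pics/l1.png

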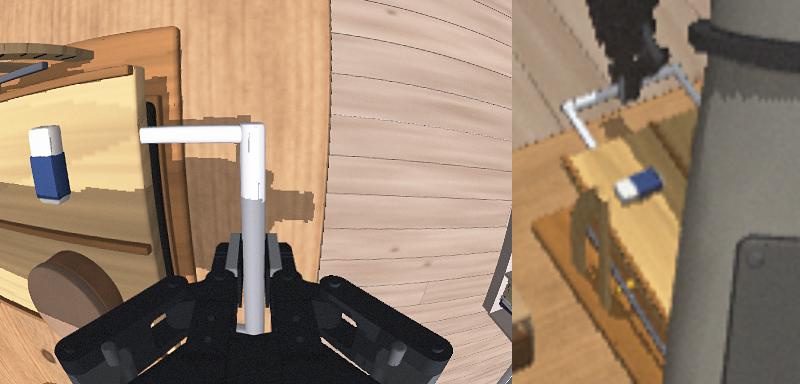

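The wrist view keeps both objects in sight: the tin is near (75,290) and the eraser near (50,165). I'll track them numerically in the board frame.

```bash
cat >> h.py <<'E'
YAW=np.radians(2.3);U=np.array([np.cos(YAW),np.sin(YAW),0]);V=np.array([-np.sin(YAW),np.cos(YAW),0])
HINGE=np.array([.549,-.2155,.04])-.295*U
def onboard(u,v,h,r,o,th):  # pixel -> (along, across) in board plane raised h above mid plane
    p0=wray(u,v,0,r,o);p1=wray(u,v,.05,r,o);d=p1-p0
    X=np.cos(th)*U+np.array([0,0,np.sin(th)]);N=-np.sin(th)*U+np.array([0,0,np.cos(th)])
    p=p0+d*((HINGE+h*N-p0)@N)/(d@N);return np.array([(p-HINGE)@X,(p-HINGE)@V])
def track():
    o=bot.get_obs();th=float(np.arcsin((o["eef_pos"][2]-Z0)/.295));r=bot.read_camera("wrist");c=r["color"]
    hsv=cv2.cvtColor(c,cv2.COLOR_RGB2HSV);H,S,Vv=[hsv[...,i].astype(int) for i in range(3)]
    blue=((H>105)&(H<130)&(S>120)&(Vv>60));blue[:100]=0;blue[:,250:]=0
    tin=((S>40)&(S<110)&(Vv>50)&(Vv<150)&((H<15)|(H>170))).astype(np.uint8);tin[:,200:]=0;tin[:150]=0
    n,l,st,_=cv2.connectedComponentsWithStats(tin)
    out=[]
    if n>1:
        k=1+np.argmax(st[1:,4]);ys,xs=np.where(l==k);i=xs.argmin();j=ys.argmin()
        out=[st[k].tolist(),"tin left edge",onboard(xs[i],np.median(ys[xs==xs[i]]),.033,r,o,th).round(3).tolist()]
    ys,xs=np.where(blue)
    e=onboard(xs.mean(),ys.mean(),.019,r,o,th).round(3).tolist() if len(xs) else None
    print("t",round(float(o["t"]),2),"th",round(th,4),"F",np.round(o["contact_force"],1),"eraser",e,"tin",out)
    return c
E
python3 -c "
from h import *
c=track();print(c[270,65],c[300,75],c[250,30],c[225,100])"
```

```text
t 6.65 th 0.1629 F [ 6.9 -0.2 -3.2] eraser [0.185, 0.045] tin [[28, 262, 80, 70, 3270], 'tin left edge', [0.15, -0.025]]
[73 63 51] [130 106  90] [148 124  92] [154 128  96]
```

```bash
python3 -m inch '[[0,-0.0002,-0.0015,0],[0,-0.0003,-0.0015,0],[0,-0.0003,-0.0015,0],[0,-0.0003,-0.0015,0],[0,-0.0003,-0.0015,0],[0,-0.0003,-0.0015,0],[0,0,0,0],[0,0,0,0]]' |grep -v rot; python3 -c "
from h import *
track()"; python3 -m inch '[[0,-0.0003,-0.0015,0],[0,-0.0003,-0.0015,0],[0,0,0,0],[0,0,0,0],[0,0,0,0]]' |grep -v rot; python3 -c "
from h import *
track()"
```

```text
t: 7.5
eef_pos: [0.5436, -0.2158, 0.1005]
contact_force: [6.9, -1.3, -3.1]
gripper_width: 0.131
grasp_force: 21.0
t 7.5 th 0.1941 F [ 6.9 -1.3 -3.1] eraser [0.186, 0.045] tin [[31, 256, 80, 76, 3190], 'tin left edge', [0.149, -0.026]]
t: 8.05
eef_pos: [0.543, -0.2158, 0.1035]
contact_force: [7.6, -0.8, -2.2]
gripper_width: 0.131
grasp_force: 21.0
t 8.05 th 0.2044 F [ 7.6 -0.8 -2.2] eraser [0.186, 0.045] tin [[32, 257, 79, 69, 3149], 'tin left edge', [0.15, -0.023]]
```

```bash
cat > chk.py <<'E'
import h,io,sys,contextlib,re
b=io.StringIO()
with contextlib.redirect_stdout(b): h.track()
s=b.getvalue();print(s,end="")
m=re.search(r"edge', \[([-\d.]+)",s);e=re.search(r"eraser \[([-\d.]+)",s)
sys.exit(0 if m and e and float(m[1])>.1455 and float(e[1])>.181 else 1)
E
python3 -m inch '[[0,-0.0003,-0.0015,0],[0,-0.0003,-0.0015,0],[0,0,0,0],[0,0,0,0],[0,0,0,0],[0,0,0,0]]' >/dev/null && python3 chk.py && python3 -m inch '[[0,-0.0003,-0.0015,0],[0,-0.0004,-0.0015,0],[0,0,0,0],[0,0,0,0],[0,0,0,0],[0,0,0,0]]' >/dev/null && python3 chk.py && python3 -m inch '[[0,-0.0003,-0.0015,0],[0,-0.0004,-0.0015,0],[0,0,0,0],[0,0,0,0],[0,0,0,0],[0,0,0,0]]' >/dev/null && python3 chk.py && python3 -m inch '[[0,-0.0003,-0.0015,0],[0,-0.0004,-0.0015,0],[0,0,0,0],[0,0,0,0],[0,0,0,0],[0,0,0,0]]' >/dev/null && python3 chk.py
```

```text
t 8.7 th 0.2148 F [ 6.2 -0.1 -3.5] eraser [0.186, 0.045] tin [[34, 256, 79, 68, 3130], 'tin left edge', [0.15, -0.025]]
t 9.35 th 0.2253 F [ 7.  -0.7 -2.8] eraser [0.186, 0.045] tin [[35, 255, 77, 69, 3107], 'tin left edge', [0.15, -0.025]]
t 10.0 th 0.236 F [ 6.8 -1.1 -3.7] eraser [0.187, 0.045] tin [[36, 254, 77, 69, 3072], 'tin left edge', [0.15, -0.025]]
t 10.65 th 0.2464 F [ 7.1 -0.5 -3.3] eraser [0.187, 0.045] tin [[37, 253, 78, 70, 3041], 'tin left edge', [0.149, -0.026]]
```

```bash
python3 -m inch '[[0,-0.0004,-0.0015,0],[0,-0.0004,-0.0015,0],[0,0,0,0],[0,0,0,0],[0,0,0,0],[0,0,0,0]]' >/dev/null && python3 chk.py && python3 -m inch '[[0,-0.0004,-0.0015,0],[0,-0.0004,-0.0015,0],[0,0,0,0],[0,0,0,0],[0,0,0,0],[0,0,0,0]]' >/dev/null && python3 chk.py && python3 -m inch '[[0,-0.0004,-0.0015,0],[0,-0.0004,-0.0015,0],[0,0,0,0],[0,0,0,0],[0,0,0,0],[0,0,0,0]]' >/dev/null && python3 chk.py && python3 -m inch '[[0,-0.0004,-0.0015,0],[0,-0.0005,-0.0015,0],[0,0,0,0],[0,0,0,0],[0,0,0,0],[0,0,0,0]]' >/dev/null && python3 chk.py && python3 -m inch '[[0,-0.0004,-0.0015,0],[0,-0.0005,-0.0015,0],[0,0,0,0],[0,0,0,0],[0,0,0,0],[0,0,0,0]]' >/dev/null && python3 chk.py && python3 -m inch '[[0,-0.0004,-0.0015,0],[0,-0.0005,-0.0015,0],[0,0,0,0],[0,0,0,0],[0,0,0,0],[0,0,0,0]]' >/dev/null && python3 chk.py
```

```text
t 11.3 th 0.257 F [ 7.1 -0.5 -3.3] eraser [0.187, 0.045] tin [[39, 251, 77, 72, 3036], 'tin left edge', [0.151, -0.025]]
t 11.95 th 0.2676 F [ 7.3 -0.5 -3.2] eraser [0.187, 0.045] tin [[40, 252, 76, 71, 2993], 'tin left edge', [0.151, -0.025]]
t 12.6 th 0.2781 F [ 6.3 -0.6 -3. ] eraser [0.187, 0.045] tin [[41, 249, 75, 74, 2970], 'tin left edge', [0.15, -0.025]]
t 13.25 th 0.2888 F [ 7.9 -0.4 -2.1] eraser [0.188, 0.045] tin [[39, 248, 78, 71, 2845], 'tin left edge', [0.146, -0.025]]
t 13.9 th 0.2996 F [ 7.4 -1.9 -2.2] eraser [0.188, 0.045] tin [[19, 239, 62, 80, 2046], 'tin left edge', [0.112, -0.026]]
```

The tin is sliding, so I hold the board here and watch it.

```bash
for i in 1 2 3; do python3 -m inch '[[0,0,0,0],[0,0,0,0],[0,0,0,0],[0,0,0,0],[0,0,0,0]]' >/dev/null; python3 chk.py; done; python3 -c "
from h import *
snap('s1')"
```

```text
t 14.45 th 0.2996 F [ 6.9 -1.7 -2.8] eraser [0.188, 0.045] tin [[0, 225, 28, 66, 667], 'tin left edge', [0.076, -0.024]]
t 15.0 th 0.2996 F [ 7.4 -0.7 -2.9] eraser [0.188, 0.045] tin [[0, 230, 19, 55, 383], 'tin left edge', [0.075, -0.025]]
t 15.55 th 0.2997 F [ 6.3 -1.4 -2.4] eraser [0.188, 0.045] tin [[0, 228, 19, 57, 387], 'tin left edge', [0.075, -0.024]]
t 15.6 theta 0.2996 F [ 6.9 -1.3 -2.1] 20.82091212272644
```

View pics/s1.png

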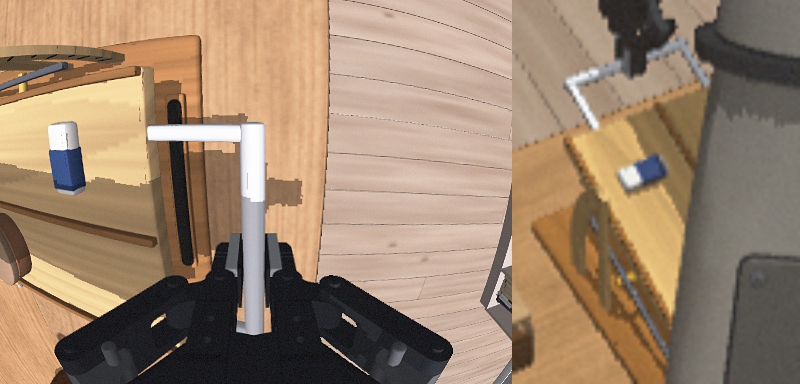

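The tin has come to rest and the eraser is unmoved. The scene view shows the pointer raised with the board. I lower it now.

```bash
python3 -c "
from h import *
o=bot.get_obs();r=bot.read_camera('wrist');print('tin right rim',onboard(30,258,.033,r,o,.2996))"
python3 -m inch '[[0,0.0003,0.001,0],[0,0.0006,0.002,0],[0,0.0009,0.003,0],[0,0.0009,0.003,0],[0,0.0008,0.003,0],[0,0.0008,0.003,0],[0,0.0008,0.003,0],[0,0.0007,0.003,0],[0,0.0007,0.003,0],[0,0.0007,0.003,0],[0,0.0006,0.003,0],[0,0.0006,0.003,0]]' && python3 -m inch '[[0,0.0006,0.003,0],[0,0.0005,0.003,0],[0,0.0005,0.003,0],[0,0.0005,0.003,0],[0,0.0004,0.003,0],[0,0.0004,0.003,0],[0,0.0004,0.003,0],[0,0.0003,0.003,0],[0,0.0003,0.003,0],[0,0.0003,0.003,0],[0,0.0003,0.003,0],[0,0.0002,0.003,0]]' && python3 -m inch '[[0,0.0002,0.002,0],[0,0.0002,0.002,0],[0,0.0002,0.002,0],[0,0.0001,0.002,0],[0,0.0001,0.002,0],[0,0.0001,0.001,0],[0,0,0.001,0],[0,0,0.001,0],[0,0,0,0],[0,0,0,0]]'; python3 chk.py
```

```text
tin right rim [ 0.13195249 -0.02329379]
t: 16.95
eef_pos: [0.5441, -0.2158, 0.0978]
tool_rot: [0.001, 0.692, 0.722, 0.001]
contact_force: [5.5, 0.1, 3.7]
gripper_width: 0.128
grasp_force: 21.6
t: 18.15
eef_pos: [0.5484, -0.2156, 0.0615]
tool_rot: [0.001, 0.692, 0.722, 0.0]
contact_force: [4.7, -1.2, 2.9]
gripper_width: 0.126
grasp_force: 21.8
t: 19.15
eef_pos: [0.5489, -0.2156, 0.0483]
tool_rot: [0.0, 0.692, 0.722, 0.0]
contact_force: [6.8, -0.5, 1.9]
gripper_width: 0.126
grasp_force: 21.8
t 19.15 th 0.0158 F [ 6.8 -0.5  1.9] eraser [0.182, 0.044] tin [[165, 169, 35, 115, 2672], 'tin left edge', [0.264, 0.052]]
```

```bash
python3 -c "
from h import *
w=bot.read_camera('wrist')['color'];s=bot.read_camera('side')['color']
cv2.imwrite('pics/m1.png',np.hstack([w[:,:280,::-1],cv2.resize(s[150:240,195:345,::-1],(520,384),interpolation=cv2.INTER_CUBIC)]))"
```

```text
(no output)
```

View pics/m1.png

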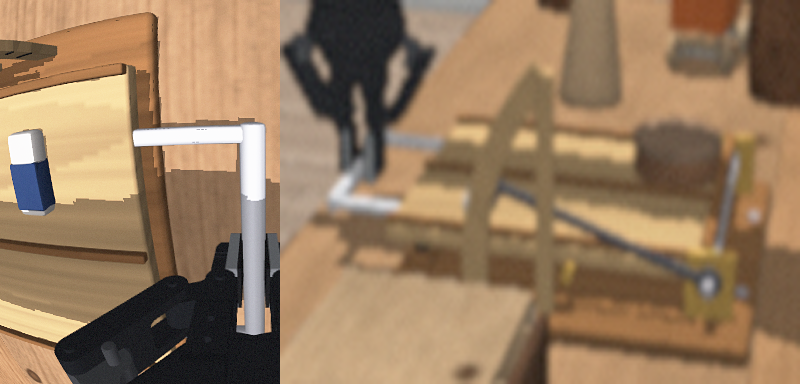

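The side view shows the pointer standing up and the tin at crop (680,153), close to the hinge end. I check how far along the board that is.

```bash
python3 -c "
from h import *
r=bot.read_camera('side')
f=lambda cx,cy,z:ray('',195+(cx-280)*150/520,150+cy*90/384,z,r)
for cx,cy,z in((680,153,.06),(637,153,.06),(725,155,.06),(680,135,.074)):
  p=f(cx,cy,z);print((p-HINGE)@U,(p-HINGE)@V)
"
```

```text
0.03717679627401413 -0.03277950000333755
0.07001180024802664 -0.02509103370461572
0.00247583842513012 -0.03709036121311656
0.03696975112012463 -0.027967314189775216
```

The tin's centre is about 0.04 m from the hinge line, so it is at the stop. Next I feel for the rest.

```bash
cat > f.py <<'E'
from station import bot
import sys
o=bot.get_obs();fz=o["contact_force"][2];print(round(float(o["t"]),2),o["eef_pos"].round(5),o["contact_force"].round(1))
sys.exit(0 if fz<5.5 else 1)
E
python3 -m inch '[[0,0,0.0015,0],[0,0,0.0015,0],[0,0,0.0015,0],[0,0,0.001,0],[0,0,0.0005,0]]' >/dev/null; python3 f.py && python3 -m inch '[[0,0,0.0005,0],[0,0,0,0]]' >/dev/null && python3 f.py && python3 -m inch '[[0,0,0.0005,0],[0,0,0,0]]' >/dev/null && python3 f.py && python3 -m inch '[[0,0,0.0005,0],[0,0,0,0]]' >/dev/null && python3 f.py && python3 -m inch '[[0,0,0.0005,0],[0,0,0,0]]' >/dev/null && python3 f.py && python3 -m inch '[[0,0,0.0005,0],[0,0,0,0]]' >/dev/null && python3 f.py && python3 -m inch '[[0,0,0.0005,0],[0,0,0,0]]' >/dev/null && python3 f.py && python3 -m inch '[[0,0,0.0005,0],[0,0,0,0]]' >/dev/null && python3 f.py && python3 -m inch '[[0,0,0.0005,0],[0,0,0,0]]' >/dev/null && python3 f.py
```

```text
19.85 [ 0.54888 -0.21555  0.04231] [ 5.1 -1.   1.9]
20.05 [ 0.54887 -0.21553  0.04178] [5.4 0.2 1.4]
20.25 [ 0.54887 -0.21553  0.0413 ] [ 5.4 -1.2  2.7]
20.45 [ 0.54884 -0.21555  0.04083] [ 4.3 -1.4  1.2]
20.65 [ 0.54887 -0.21557  0.04035] [ 5.2 -0.9  1.9]
20.85 [ 0.54888 -0.21555  0.03982] [ 4.6 -0.2  3.9]
21.05 [ 0.54884 -0.21557  0.03931] [ 5.4 -0.5  1.9]
21.25 [ 0.54885 -0.21558  0.03884] [ 5.1 -0.2  2.3]
21.45 [ 0.54886 -0.21556  0.0383 ] [ 5.3 -0.9  2.3]
```

```bash
python3 -m inch '[[0,0,0.0004,0],[0,0,0,0]]' >/dev/null && python3 f.py && python3 -m inch '[[0,0,0.0004,0],[0,0,0,0]]' >/dev/null && python3 f.py && python3 -m inch '[[0,0,0.0004,0],[0,0,0,0]]' >/dev/null && python3 f.py && python3 -m inch '[[0,0,0.0004,0],[0,0,0,0]]' >/dev/null && python3 f.py && python3 -m inch '[[0,0,0.0004,0],[0,0,0,0]]' >/dev/null && python3 f.py && python3 -m inch '[[0,0,0.0004,0],[0,0,0,0]]' >/dev/null && python3 f.py && python3 -m inch '[[0,0,0.0004,0],[0,0,0,0]]' >/dev/null && python3 f.py && python3 -m inch '[[0,0,0.0004,0],[0,0,0,0]]' >/dev/null && python3 f.py && python3 -m inch '[[0,0,0.0004,0],[0,0,0,0]]' >/dev/null && python3 f.py && python3 -m inch '[[0,0,0.0004,0],[0,0,0,0]]' >/dev/null && python3 f.py && python3 -m inch '[[0,0,0.0004,0],[0,0,0,0]]' >/dev/null && python3 f.py && python3 -m inch '[[0,0,0.0004,0],[0,0,0,0]]' >/dev/null && python3 f.py && python3 -m inch '[[0,0,0.0004,0],[0,0,0,0]]' >/dev/null && python3 f.py
```

```text
21.65 [ 0.54886 -0.21556  0.03794] [ 5.5 -0.   2.1]
21.85 [ 0.54887 -0.21553  0.03783] [ 4.  -0.7  5.1]
22.05 [ 0.54885 -0.21558  0.03774] [3.8 0.3 8. ]
```

Contact shows at TCP z ≈ 0.0379, a tilt of about -0.019, which is within the given range, with about 6 N extra. I let go and lift straight up.

```bash
python3 -m inch '[[0,0,0,0],[0,0,0,0],[0,0,0,0],[0,0,0,0],[0,0,0,0],[0,0,0,0],[0,0,0,0]]' 0.06; python3 -c "
from h import *
for n in('wrist','side'): cv2.imwrite('pics/r_'+n+'.png',bot.read_camera(n)['color'][:,:,::-1])"; python3 -m inch '[[0,0,-0.005,0],[0,0,-0.01,0],[0,0,-0.02,0],[0,0,-0.03,0],[0,0,-0.03,0],[0,0,-0.03,0],[0,0,-0.03,0],[0,0,-0.03,0],[0,0,-0.02,0],[0,0,0,0],[0,0,0,0]]'; python3 -c "
from h import *
w=bot.read_camera('wrist')['color'];s=bot.read_camera('side')['color']
cv2.imwrite('pics/e1.png',np.hstack([w[:,:280,::-1],cv2.resize(s[150:240,195:345,::-1],(520,384),interpolation=cv2.INTER_CUBIC)]))"
```

```text
t: 22.75
eef_pos: [0.5484, -0.2155, 0.0371]
tool_rot: [-0.0, 0.692, 0.722, -0.0]
contact_force: [0.0, -0.3, -0.7]
gripper_width: 0.699
grasp_force: 0.0
t: 23.95
eef_pos: [0.5484, -0.2155, 0.2427]
tool_rot: [0.001, 0.692, 0.722, 0.0]
contact_force: [-0.2, 0.6, -0.8]
gripper_width: 0.703
grasp_force: 0.0
```

View pics/e1.png

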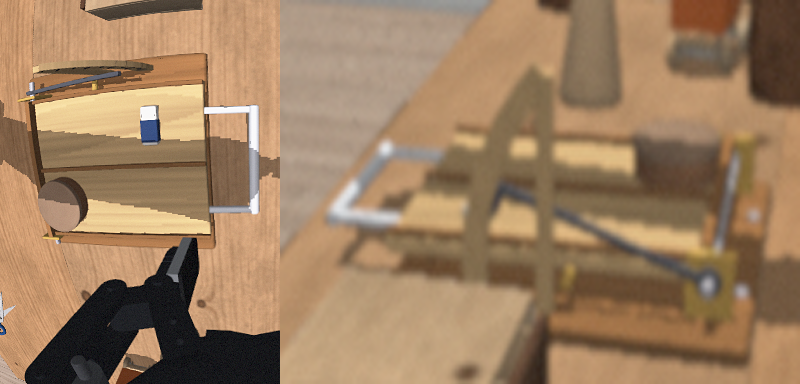

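Everything looks right: the tin is at the stop at (62,205), the eraser is in place and the pointer stays up. To make sure opening the fingers did not drag the bar up, I'll check the seat with a light touch of the closed fingertips on top of the bar, expected at TCP z ≈ 0.054.

```bash
python3 -m inch '[[0,0,0,0],[0,0,0,0],[0,0,0,0],[0,0,0,0],[0,0,0.03,0],[0,0,0.04,0],[0,0,0.04,0],[0,0,0.03,0],[0,0,0.025,0],[0,0,0.015,0],[0,0,0,0],[0,0,0,0]]' 0 20 && python3 f.py && python3 -m inch '[[0,0,0.001,0],[0,0,0.001,0],[0,0,0,0]]' >/dev/null && python3 f.py && python3 -m inch '[[0,0,0.001,0],[0,0,0,0]]' >/dev/null && python3 f.py && python3 -m inch '[[0,0,0.0007,0],[0,0,0,0]]' >/dev/null && python3 f.py && python3 -m inch '[[0,0,0.0005,0],[0,0,0,0]]' >/dev/null && python3 f.py && python3 -m inch '[[0,0,0.0005,0],[0,0,0,0]]' >/dev/null && python3 f.py && python3 -m inch '[[0,0,0.0005,0],[0,0,0,0]]' >/dev/null && python3 f.py && python3 -m inch '[[0,0,0.0005,0],[0,0,0,0]]' >/dev/null && python3 f.py && python3 -m inch '[[0,0,0.0005,0],[0,0,0,0]]' >/dev/null && python3 f.py && python3 -m inch '[[0,0,0.0005,0],[0,0,0,0]]' >/dev/null && python3 f.py
```

```text
t: 25.25
eef_pos: [0.5491, -0.2156, 0.0628]
tool_rot: [0.0, 0.692, 0.722, 0.0]
contact_force: [0.1, 0.3, 0.2]
gripper_width: 0.001
grasp_force: 0.0
25.25 [ 0.54909 -0.2156   0.06283] [0.1 0.3 0.2]
25.55 [ 0.54887 -0.21573  0.06091] [ 0.2 -0.4 -0.5]
25.75 [ 0.54842 -0.21557  0.05921] [0.6 0.4 0.7]
25.95 [ 0.54837 -0.2155   0.05831] [-0.1  0.6  0.2]
26.15 [ 0.5484  -0.2155   0.05781] [0.6 0.2 0. ]
26.35 [ 0.54839 -0.21552  0.05733] [ 0.3  0.6 -0.2]
26.55 [ 0.54841 -0.21553  0.05686] [ 0.1  0.1 -0.4]
26.75 [ 0.54838 -0.21555  0.05634] [ 0.5  0.1 -0.7]
26.95 [ 0.5484  -0.21551  0.05584] [ 0.9 -0.1  0.4]
27.15 [ 0.54838 -0.2155   0.05533] [ 0.2 -0.3  0.4]
```

```bash
python3 -m inch '[[0,0,0.0004,0],[0,0,0,0]]' >/dev/null && python3 f.py && python3 -m inch '[[0,0,0.0004,0],[0,0,0,0]]' >/dev/null && python3 f.py && python3 -m inch '[[0,0,0.0004,0],[0,0,0,0]]' >/dev/null && python3 f.py && python3 -m inch '[[0,0,0.0004,0],[0,0,0,0]]' >/dev/null && python3 f.py && python3 -m inch '[[0,0,0.0004,0],[0,0,0,0]]' >/dev/null && python3 f.py && python3 -m inch '[[0,0,0.0004,0],[0,0,0,0]]' >/dev/null && python3 f.py && python3 -m inch '[[0,0,0.0004,0],[0,0,0,0]]' >/dev/null && python3 f.py && python3 -m inch '[[0,0,0.0004,0],[0,0,0,0]]' >/dev/null && python3 f.py
```

```text
27.35 [ 0.54844 -0.2155   0.05496] [ 0.2 -0.3 -1.2]
27.55 [ 0.54841 -0.21552  0.05456] [ 0.4  0.  -0.5]
27.75 [ 0.54848 -0.21551  0.05422] [ 0.4 -0.4  0.2]
27.95 [ 0.54854 -0.21554  0.05412] [-2.8  0.1  4.3]
28.15 [ 0.54855 -0.21556  0.05403] [-2.2  0.8  7.1]
```

The touch is stiff straight away at 0.0542, so the board is seated. I retreat and hand in.

```bash
python3 -m inch '[[0,0,-0.005,0],[0,0,-0.02,0],[0,0,-0.03,0],[0,0,-0.04,0],[0,0,-0.04,0],[0,0,-0.04,0],[0,0,-0.02,0],[0,0,0,0],[0,0,0,0],[0,0,0,0]]' && python3 -c "
from h import *
track();print(bot.hand_in())"
```

```text
t: 29.15
eef_pos: [0.5475, -0.2154, 0.2469]
tool_rot: [-0.001, 0.692, 0.722, -0.001]
contact_force: [0.0, 1.3, -0.3]
gripper_width: 0.003
grasp_force: 0.0
t 29.15 th 0.7603 F [ 0.   1.3 -0.3] eraser [0.392, 0.071] tin [[41, 179, 45, 40, 741], 'tin left edge', [0.322, 0.049]]
the job is handed in; nothing more can be done
None
```

The job is done and handed in at about 29 s: the tin slid to the foot stop, the eraser stayed up, the pointer is left standing at about 0.30 rad (tin began slipping near 0.29), and the board is seated on its rest with the bar released.

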